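# Get the flashlight out of the latched storm case

### The arm

A 6-joint arm with a two-finger parallel gripper is mounted at the origin on the work surface. World frame = base frame: x ahead of the robot, y to its left, z up, the work surface at z = 0. Lengths are in mm, angles in rad, forces in N, time in s.
With the tool pointing down it reaches from about 350 to 775 mm from the base axis. Payload 7.3 kg.
Tool frame: the origin (TCP) lies on the centre line of the jaws, within the pads' length; the fingertips stand 14 mm ahead of it and the grasp point (between the pads) lies 5 mm behind it; z points along the fingers, y is the line along which they close (so a half turn about z gives the same grasp; the last joint's range is limited). The gripper opens to 92 mm and grips with 3 to 60 N. Pads are 19 mm wide; open, the fingers measure 130 mm over their backs; the gripper's body (75 mm by 190 mm) begins 47 mm behind the grasp point.
Start: joints at [1.129, 0.342, 1.524, -0, 1.275, -0.146], TCP at [153.025, 502.222, 240.741] pointing down, gripper open.
Joint ranges: [-2.53, 2.53], [-0.77, 2.02], [0.04, 2.7], [-1, 4.14], [0.28, 2.66], [-3.11, 3.11]. Speed limits (rad/s): [2.57, 2.57, 3.14, 3.14, 3.14, 3.14].

### API

Orientations are given as [roll, pitch, yaw] about the fixed x, y, z axes, in that order (R = Rz(yaw) Ry(pitch) Rx(roll)).
In Python, from plant import get_obs, capture, bot, spot_in, trace, pinpoint gives the robot as it stands.
- The arm moves only by the tool play_rows, never from a script. Its argument "rows" is a list of rows, each a list of 2 entries, a list of its own where there are three numbers: the shift along the world's x, y, z in units of 3 cm (1.0 is 3 cm), then the turn, a rotation vector about the world's x, y, z in units of 8 degrees (1.0 is 8 degrees). A call has 1 to 12 rows; each row shifts and turns the commanded pose from where the row before left it; what a row does not reach is not made up. A row lasts 1/8 s, in which the tool goes at most 62.5 mm and 10.7 degrees, less where a joint would pass 70% of its speed; a pose out of reach is approached as far as the arm can. A call with a number of a shift or a turn outside -1 to 1 is refused whole. A call with a gripper value outside its range is refused whole. "hand" is the opening, from -1 (shut) to 1 (fully open), set as the call begins (left out, the last holds). The fingers move at their own pace and stop on an object; the grip force is fixed at half the most. Time passes only in rows, so rows that do not move let the fingers close. It gives the time, the measured TCP pose, the force, the opening and the grip force at its end, in the units of the state.
- get_obs(): the state, without advancing time (a new reading comes with each control period).
- capture(name): name is "scene" or "top" or "wrist"; returns a dict with "frame" (420x560x3 uint8, red, green, blue), "fov_y" (degrees; the focal length in pixels is half the picture's height over the tangent of half this angle, whatever the lens; pixels are square), "cx", "cy" (the principal point, pixels), "rvec" (rotation vector, rad) and "tvec" (3), from world to camera coordinates, as OpenCV has them; the wrist camera has in their place "hand_eye" (4x4, takes a point from camera to tool coordinates, whose origin is the TCP and whose axes are the flange's). Camera axes: x right, y down, z forward; pixel columns grow to the right and rows downward; lengths in mm; the calibration is good to about 2 mm. A picture is of the moment at which its call begins: read the wrist's pose just before it. There is no depth.
- bot.close_job(): hands the job in; it is judged then, once.
Trained networks look in the newest picture that a camera, given by its name, has taken for a name from the list of things; names that differ only in an ending like _2 or _b are one class to them, and where a whole thing is asked for, a point or a joint stands for the part that bears it (a point fixed in the world has none). Each returns a list of dicts, best first, with "p" (0 to 1); they miss things now and then, are a little off and sometimes report something else, mostly with a low value. They report only what shows in the picture. A call takes as long as a camera call.
- spot_in(query, camera): "at" ([row, column] in pixels, amid what is visible of it).
- trace(query, camera): "mask" (420x560 bool, what is visible of it) and "at" ([row, column] in pixels, amid what is visible of it).
- pinpoint(query, camera): "at" ([row, column] in pixels: a listed point, or the origin of a listed thing).
The state is a dict: "time": time; "joint_positions": joint angles; "dq": joint speeds; "tau": joint torques, N m; "tool_pos": TCP position; "tcp_rot": TCP orientation; "contact_force": force on the tool from outside, world axes, zero at the start; "moment": the same for the moment, N m; "grip_width": finger opening in mm; "finger_force": force on a finger pad.
Only numpy, scipy, OpenCV 4.12 (cv2) and the standard library are available. Lean on these libraries where they do the work, as an engineer would, in place of code of your own. Each camera call takes 0.05 s, during which the arm holds its last target. There are 200 camera calls.

### The job

Get the flashlight out of the storage case: turn the orange lever latch on its lid a quarter turn to the open stop, then swing the lid up and right back past upright so that it stands open. Lift the flashlight out, lay it gently down flat on the floor of the walnut valet tray and let go; leave the case open with the lever at open, and do not disturb the other things on the shelf or in the case.

Things in the scene. Friction and masses are not known exactly. Their poses are not given: they have to be found in the camera images.
- case: Grey-green plastic storage case, 185 (x) x 250 (y) x 84 mm high, walls 4, inner floor at 5 mm; heavy, does not slide. Origin: centre of its underside, on the shelf; -x is its front (faces the robot at yaw 0), y across. A 40 mm high divider makes a front bay (case x -88 to +26 mm) with the flashlight in two black cradles, and a rear bay with stores. The lid covers it at the start.
- lever (a joint): Orange quarter-turn latch lever on the lid, rad. 0 (latched stop): bar along the front edge, to case +y. 1.571 (open stop): bar to case -x, 47 mm beyond the lid's edge. Opens anticlockwise seen from above; 2 N at the grip turns it, it stays put. Its cam under the lid hooks a 9 mm lip on the front wall: the lid is locked below about 0.9 rad. Starts at 0 to 0.25.
- lid (a joint): Lid angle, rad: 0 shut, 1.571 upright, 1.83 open stop (leaning back). Hinged along the top of the case's rear wall; the front edge swings up and away from the robot. Stiff friction hinge: about 3 N at the lever's grip point moves it and it stays at any angle. Lid 194 mm deep, 258 wide, 8 thick; shut, its upper face is 92 mm above the shelf.
- lid_hinge (a point): Middle of the lid's hinge line, fixed on the case: case frame x +94, z +87 mm. The hinge line runs along the case's y.
- lever_pivot (a point): Axis of the lever on the lid's upper face (147 mm from the hinge line, 45 mm behind the lid's front edge, on the case's centre line). It moves with the lid. With the lid shut it is 92 mm above the shelf. Round hub of 28 mm diameter.
- lever_grip (a point): Grip point, mid-section of the lever bar: 64 mm from the pivot axis, 26 mm above the lid's face (118 mm above the shelf when shut); moves with lever and lid. Bar 12 wide, 14 high, end 92 mm from the pivot, 19 mm free under it. With the lever open it is 19 mm in front of the lid's edge, 211 mm from the hinge line: the lid can be lifted by it.
- lid_edge (a point): Middle of the lid's front edge, 192 mm from the hinge line; moves with the lid.
- flashlight: Chrome flashlight, 180 mm long, body 30 mm across, tail cap 33, head 38; about 0.25 kg, balanced within 10 mm of its origin. Origin on its axis at mid-length, +x to the lens. Starts in the open-topped cradles under the lid, along the case's y (lens to +y), axis 46 mm above the shelf; at its middle 35 mm are free on each side and 26 below, for 25 mm or more along it each way.
- cradle (a point): Middle of the front bay at the height of the stored flashlight's axis (case x -24, z +46 mm).
- tray: Dark walnut valet tray with a black lining, empty, 240 (x) x 130 (y) x 28 mm high, walls 6 mm, floor 6 mm thick; inside 228 x 118 mm. Does not slide. Origin: centre of its underside; x is its long direction. It stands to the left or the right of the case. The flashlight lying on its floor has its origin about 24 mm above the shelf.
- tiers: Two stepped tiers of frosted acrylic, 50 and 100 mm high, 202 (x) x 170 (y) mm over all, on the other side of the case from the tray; does not slide. Origin: centre of its underside.
- steel_ring: Steel ring, 64 mm across, on the lower tier. Origin: centre of its underside. Bystander: leave it where it is.
- glass_bead: Green glass bead, 60 mm across, 40 mm high, on the upper tier. Origin: centre of its underside. Bystander: leave it where it is.
- vase: Black ceramic vase, 104 mm across, 190 mm high, behind and to the right. Origin: centre of its underside. Bystander: leave it where it is.
- comb: Bamboo comb, 150 x 47 x 9 mm, flat on the shelf close in front of the robot. Origin: on its underside. Bystander: leave it where it is.
- perfume: Glass perfume bottle with brass cap, 38 x 60 x 110 mm, behind and to the left. Origin: centre of its underside. Bystander: leave it where it is.
- battery_box: Carton of batteries, 46 x 85 x 42 mm, in the rear bay of the case. Origin: centre of its underside. Bystander: leave it where it is.
- candle_tin: Candle tin, 52 mm across, 44 mm high, in the rear bay of the case. Origin: centre of its underside. Bystander: leave it where it is.

How it is judged (in metres and radians):
On the way, in this order (a step that is already met when the one before it is completed fails the run):
1. the lever is turned to its open stop (over 1.4 rad) with the lid still shut (value of joint lever above 1.4 rad and value of joint lid below 0.1 rad), for 0.1 s.
2. the lid is swung back past upright (over 1.6 rad) with the flashlight still in its cradle (value of joint lid above 1.6 rad and distance between flashlight and cradle below 0.03 m), for 0.2 s.
At the end, for the whole second after the job is handed in: Lever over 1.4 rad, lid over 1.6 rad and still; flashlight at rest flat on the tray floor inside its walls (origin within 30 mm of the tray centre along it, 45 mm across, 18 to 29 mm above its underside; axis level within 0.07 rad); other things within 30 mm of where they were (value of joint lever above 1.4 rad and value of joint lid above 1.6 rad and x of flashlight in the frame of tray between -0.03 and 0.03 m and y of flashlight in the frame of tray between -0.045 and 0.045 m and z of flashlight in the frame of tray between 0.018 and 0.029 m and angle between flashlight's own x axis and vertical between 1.5 and 1.64 rad and linear speed of flashlight below 0.02 m/s and angular speed of flashlight below 0.3 rad/s and velocity of joint lid between -0.1 and 0.1 rad/s); the robot touches nothing.
It fails at once if something else on the shelf (vase, comb, perfume, steel ring, glass bead) or in the case (battery box, candle tin) is moved more than 30 mm (distance of any of vase, comb, perfume, steel_ring, glass_bead, battery_box, candle_tin from where it was at the start of the episode above 0.03 m).
It fails at once if the vase or the perfume bottle is tipped over (angle between any of vase, perfume's own z axis and vertical above 0.3 rad).
It fails at once if the flashlight is let fall or thrown (faster than 0.6 m/s with no finger on it) (contact force between the fingers and flashlight below 0.05 N and linear speed of flashlight above 0.6 m/s).
It also fails if it takes over 67 s, if anything falls off the work surface, if the arm or the gripper's body presses on something with over 40 N, if the wrist force passes 120 N, or if a joint passes its speed limit or range.

## Working session

There is one attempt and no reset: what is moved stays moved. The work goes in short steps, Python scripts to look and compute and a tool call to move; the robot and the scene stay as the last step left them, time stands still between calls to the robot, and variables do not carry over. Pictures are saved under pics/ and viewed, at most 10 in all, crops included, and the job is handed in when it is done.

Besides the shell and the picture viewer there is one more tool, called after "Emit:" by a JSON object that holds its "method" and its "body", one argument or row to a line. play_rows: Moves the arm, as the interface text tells. Shifts and turns lie within -1 to 1; 1 stands for 3 cm of shift or 8 degrees of turn. Its arguments: {"type":"object","properties":{"rows":{"type":"array"},"hand":{"type":"number"}},"required":["rows"]}

```bash
mkdir -p pics
cat > h.py <<'E'
import numpy as np,cv2
from plant import get_obs,capture,bot,spot_in,trace,pinpoint
from scipy.spatial.transform import Rotation as R
def cam(c):
    f=210/np.tan(np.radians(c['fov_y'])/2)
    K=np.array([[f,0,c['cx']],[0,f,c['cy']],[0,0,1]])
    if 'hand_eye' in c:
        o=c['obs'];T=np.eye(4);r=o['tcp_rot']
        T[:3,:3]=R.from_euler('xyz',r).as_matrix();T[:3,3]=o['tool_pos']
        M=T@np.array(c['hand_eye']);return K,M[:3,:3],M[:3,3]
    Q=cv2.Rodrigues(np.array(c['rvec'],float))[0];return K,Q.T,-Q.T@np.array(c['tvec'],float).ravel()
def snap(n):
    o=get_obs();c=capture(n);c['obs']=o;return c
def ray(c,at):
    K,A,p=cam(c);d=A@np.linalg.inv(K)@[at[1],at[0],1];return p,d
def onz(c,at,z):
    p,d=ray(c,at);return p+d*(z-p[2])/d[2]
def proj(c,P):
    K,A,p=cam(c);q=(np.atleast_2d(P)-p)@A@K.T;return q[:,:2]/q[:,2:]
def tri(obs):
    A=np.zeros((3,3));b=np.zeros(3)
    for c,at in obs:
        p,d=ray(c,at);d=d/np.linalg.norm(d);M=np.eye(3)-np.outer(d,d);A+=M;b+=M@p
    return np.linalg.solve(A,b)
def save(c,n): cv2.imwrite('pics/'+n,c['frame'][:,:,::-1])
E
cat > a.py <<'E'
from h import *
np.set_printoptions(precision=1,suppress=True)
print(get_obs())
cs={n:snap(n) for n in('scene','top')}
for n in cs: save(cs[n],n+'0.png'); print(n,cam(cs[n])[2])
Z=dict(lid_hinge=87,lever_pivot=92,lever_grip=118,lid_edge=88,tray=0,case=0,tiers=0,steel_ring=50,glass_bead=100,vase=0,comb=0,perfume=0)
for q,z in Z.items():
    ob=[]
    for n in cs:
        r=pinpoint(q,n)
        if r:
            print(q,n,r[0]['at'],round(r[0]['p'],2),onz(cs[n],r[0]['at'],z)); ob.append((cs[n],r[0]['at']))
    if len(ob)==2: print('   tri',tri(ob))
im=np.hstack([cs['scene']['frame'],cs['top']['frame']])
cv2.imwrite('pics/both.png',cv2.resize(im,(800,300),interpolation=cv2.INTER_AREA)[:,:,::-1])
E
python3 a.py
```

```text
{'time': 0.0, 'joint_positions': array([ 1.1,  0.3,  1.5, -0. ,  1.3, -0.1]), 'dq': array([ 0.,  0., -0.,  0., -0., -0.]), 'tau': array([ -0. , -43.1, -24.4,   0.1,   0.1,  -0. ]), 'tool_pos': array([152.8, 501.9, 240.1]), 'tcp_rot': array([-3.1, -0. ,  2.8]), 'contact_force': array([ 0.1, -0.6,  0.8]), 'moment': array([ 0. , -0. ,  0.1]), 'finger_force': 0.0, 'grip_width': 91.54209890218019}
scene [ 799.5 -455.   917. ]
top [ 320.1    5.7 1376.1]
lid_hinge scene [218.3, 314.7] 0.66 [642.6  15.9  87. ]
lid_hinge top [174.1, 273.7] 0.94 [658.   15.5  87. ]
   tri [649.5  11.8 101.6]
lever_pivot scene [212.3, 261.5] 0.84 [518.6 -36.7  92. ]
lever_pivot top [221.3, 294.6] 0.81 [513.9 -41.1  92. ]
   tri [516.3 -39.   92. ]
lever_grip scene [181.8, 264.2] 0.7 [486.9  32.5 118. ]
lever_grip top [172.5, 272.9] 0.51 [654.7  17.4 118. ]
   tri [577.5 -20.5 273.8]
lid_edge scene [205.4, 241.2] 0.83 [461.5 -42.2  88. ]
lid_edge top [238.7, 297.9] 0.7 [463.4 -48.9  88. ]
   tri [463.7 -47.5  96.3]
tray top [245.2, 149.1] 0.79 [467.  406.9   0. ]
case scene [233.8, 280.9] 0.83 [567.7 -23.1   0. 
[... 200 characters left out ...]
04.   591.6]
steel_ring scene [308.7, 153.4] 0.57 [ 420.4 -356.4   50. ]
steel_ring top [252.2, 403.4] 0.7 [ 418.3 -359.9   50. ]
   tri [ 419.4 -358.    50.8]
glass_bead scene [336.5, 167.8] 0.91 [ 505.3 -393.3  100. ]
glass_bead top [220.2, 412.8] 0.76 [ 505.5 -380.3  100. ]
   tri [ 504.3 -388.3   87.8]
vase scene [368.8, 267.1] 0.62 [ 705.4 -334.8    0. ]
vase top [161.3, 384.1] 0.85 [ 711.5 -335.2    0. ]
   tri [ 707.6 -334.5    8.6]
comb scene [176.9, 234.6] 0.68 [355.  77.   0.]
comb top [285.7, 258.1] 0.78 [333.9  73.3   0. ]
   tri [340.6  80.2 -16.5]
perfume scene [166.8, 381.4] 0.77 [723.2 327.7   0. ]
perfume top [166.6, 182.7] 0.66 [714.5 304.8   0. ]
   tri [717.6 305.9  17.6]
```

```bash
cat > b.py <<'E'
from h import *
np.set_printoptions(precision=1,suppress=True)
c=snap('top')
def rect(q,z):
    r=trace(q,'top')
    if not r: return
    m=r[0]['mask'].astype(np.uint8)
    k=max(cv2.findContours(m,0,2)[0],key=cv2.contourArea)[:,0,:]
    P=np.array([onz(c,(v,u),z)[:2] for u,v in k],np.float32)
    (x,y),s,a=cv2.minAreaRect(P); print(q,r[0]['p'],(x,y),s,a, cv2.boxPoints(((x,y),s,a)).ravel())
rect('tray',28);rect('case',90);rect('lever',118);rect('lid',92)
E
python3 b.py
```

```text
tray 0.61 (470.09600830078125, 391.9983215332031) (244.17405700683594, 140.4905548095703) 7.023257732391357 [340.3 446.8 357.5 307.4 599.9 337.2 582.7 476.6]
case 0.73 (560.096923828125, -15.544784545898438) (204.04696655273438, 262.0567321777344) 16.446931838989258 [ 425.2   81.2  499.3 -170.1  695.  -112.3  620.8  139. ]
lever 0.76 (491.2936706542969, 1.3477439880371094) (27.845256805419922, 102.63340759277344) 30.525482177734375 [453.2  38.5 505.4 -49.9 529.4 -35.8 477.2  52.6]
lid 0.57 (559.8057250976562, -16.257781982421875) (196.83543395996094, 258.4045104980469) 16.74898338317871 [ 428.3   79.1  502.8 -168.3  691.3 -111.6  616.8  135.8]
```

View pics/top0.png

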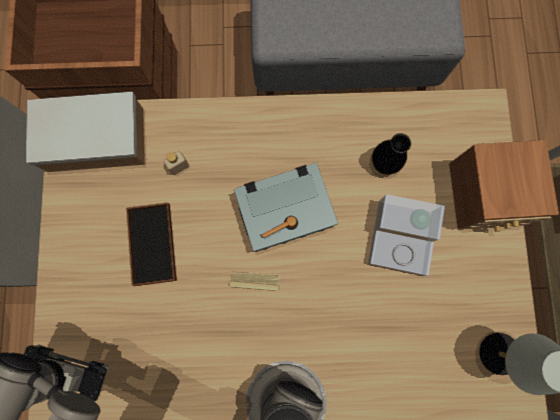

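View pics/scene0.png

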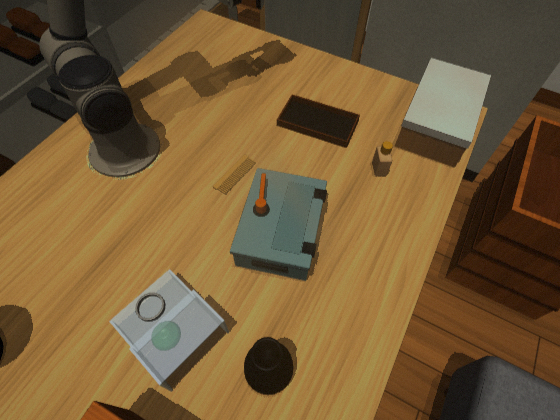

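The top view shows the case (yaw about 16.6°) with the lever hub near (row 222, col 291). The bar points left and slightly down, so the lever is at about 0.25 rad. The tray is at about (470, 395), left of the case. I'll move over the lever and look closer.

Emit:
{"method": "play_rows", "body": {
  "rows": [
    [[0.68,-1,0.1],[0,0,-0.45]],
    [[0.68,-1,0.1],[0,0,-0.45]],
    [[0.68,-1,0.1],[0,0,-0.45]],
    [[0.68,-1,0.1],[0,0,-0.45]],
    [[0.68,-1,0.1],[0,0,-0.45]],
    [[0.68,-1,0.1],[0,0,-0.45]],
    [[0.68,-1,0.1],[0,0,-0.45]],
    [[0.68,-1,0.1],[0,0,-0.45]],
    [[0.68,-1,0.1],[0,0,-0.45]],
    [[0.68,-1,0.1],[0,0,-0.45]],
    [[0.68,-1,0.1],[0,0,-0.45]],
    [[0.68,-1,0.1],[0,0,-0.4]]
  ],
  "hand": -0.4
}}

```text
time: 3.05
tool_pos: [398.4, 141.2, 277.0]
tcp_rot: [3.141, 0.0, 2.097]
contact_force: [0.1, -0.2, -1.0]
grip_width: 27.5
finger_force: 0.0
```

Emit:
{"method": "play_rows", "body": {
  "rows": [
    [[0.68,-1,0],[0,0,0]],
    [[0.68,-1,0],[0,0,0]],
    [[0.5,-1,0],[0,0,0]],
    [[0.4,-0.7,0],[0,0,0]],
    [[0,0,0],[0,0,0]],
    [[0,0,0],[0,0,0]]
  ]
}}

```text
time: 3.8
tool_pos: [465.2, 31.7, 276.7]
tcp_rot: [-3.142, -0.001, 2.099]
contact_force: [0.3, 0.2, -0.6]
grip_width: 27.7
finger_force: 0.0
```

```bash
cat > c.py <<'E'
from h import *
np.set_printoptions(precision=3,suppress=True)
c=snap('wrist');o=c['obs'];print(o['time'],o['tool_pos'],o['tcp_rot'],o['joint_positions'],o['grip_width'],o['contact_force'])
print('cam',cam(c)[2])
for q,z in dict(lid_hinge=87,lever_pivot=92,lever_grip=118,lid_edge=88).items():
    for r in pinpoint(q,'wrist')[:1]: print(q,r['p'],r['at'],onz(c,r['at'],z))
for q,z in (('lever',120),('lid',92),('case',92)):
    r=trace(q,'wrist')
    if r:
        k=max(cv2.findContours(r[0]['mask'].astype(np.uint8),0,2)[0],key=cv2.contourArea)[:,0,:]
        P=np.array([onz(c,(v,u),z)[:2] for u,v in k],np.float32)
        b=cv2.minAreaRect(P);print(q,r[0]['p'],b,cv2.boxPoints(b).ravel(),P.min(0),P.max(0))
save(c,'w1.png')
E
python3 c.py
```

```text
3.8 [465.225  31.718 276.699] [-3.142 -0.001  2.099] [-0.097  0.206  1.612  0.     1.325 -0.625] 27.689703832692416 [ 0.335  0.194 -0.638]
cam [424.29  102.403 420.302]
lever_pivot 0.9 [243.1, 288.6] [511.494 -25.392  92.   ]
lever_grip 0.84 [199.2, 292.6] [482.242  30.54  118.   ]
lid_edge 0.88 [232.8, 253.6] [469.172 -36.514  88.   ]
lever 0.83 ((493.2488098144531, 4.217609405517578), (25.837778091430664, 107.49014282226562), 30.24165916442871) [455.019  44.142 509.157 -48.72  531.478 -35.707 477.341  57.155] [467.829 -44.776] [527.057  55.116]
lid 0.81 ((552.1599731445312, 19.449981689453125), (195.38072204589844, 189.39515686035156), 16.352083206176758) [431.76   82.813 485.082 -98.921 672.56  -43.913 619.238 137.821] [433.97  -93.321] [646.102 133.9  ]
case 0.83 ((552.8528442382812, 22.740760803222656), (196.7661590576172, 191.81170654296875), 16.602008819580078) [431.169  86.538 485.974 -97.277 674.537 -41.057 619.732 142.759] [435.424 -92.06 ] [645.052 133.246]
```

View pics/w1.png

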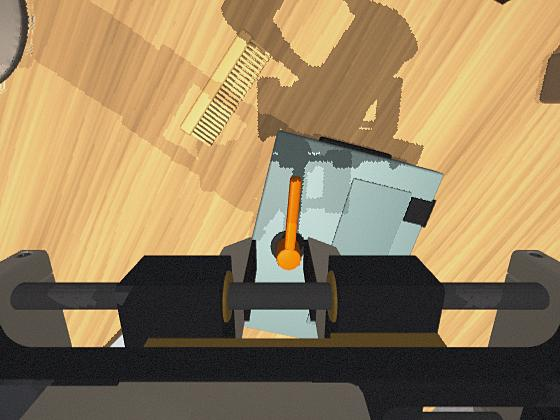

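The wrist image shows the lever with its hub knob at (259, 289) and bar tip at (178, 296). The lid corners are at (130, 278) and (172, 443).

```bash
cat > d.py <<'E'
from h import *
np.set_printoptions(precision=1,suppress=True)
c=snap('wrist')
for n,at,z in(('hub top',(259,289),122),('bar tip',(178,296),125),('corner front+y',(130,278),92),('corner rear+y',(172,443),92)):
    print(n,onz(c,at,z))
t=snap('top')
f=t['frame'].astype(int);m=((f[...,0]>150)&(f[...,0]-f[...,2]>90)).astype(np.uint8)
w=c['frame'].astype(int);mw=((w[...,0]>180)&(w[...,2]<60)).astype(np.uint8)
for C,M in((t,m),(c,mw)):
    n,l,s,ce=cv2.connectedComponentsWithStats(M);i=1+np.argmax(s[1:,4])
    k=max(cv2.findContours((l==i).astype(np.uint8),0,2)[0],key=cv2.contourArea)[:,0,:]
    P=np.array([onz(C,(v,u),123)[:2] for u,v in k],np.float32);b=cv2.minAreaRect(P);print(s[i],b,cv2.boxPoints(b).ravel())
for n in('scene','top'):
    if n=='scene':snap(n)
E
python3 d.py
```

```text
hub top [514.3 -30.4 122. ]
bar tip [472.7  52.9 125. ]
corner front+y [434.2  82.6  92. ]
corner rear+y [616.4 136.   92. ]
[532 141  15  74 302] ((615.9627075195312, -742.6502075195312), (26.597763061523438, 214.61947631835938), 86.4375) [ 508.  -749.3  722.2 -762.6  723.9 -736.   509.7 -722.7]
[ 277  181   24   89 1073] ((494.37615966796875, 2.7462158203125), (25.53558349609375, 101.31633758544922), 30.132749557495117) [457.9  40.1 508.8 -47.5 530.8 -34.7 480.   53. ]
```

Emit:
{"method": "play_rows", "body": {
  "rows": [
    [[0.68,-0.15,0],[0,0,-0.5]],
    [[0,0,-0.6],[0,0,0]],
    [[0,0,-0.9],[0,0,0]],
    [[0,0,-0.9],[0,0,0]],
    [[0,0,-0.9],[0,0,0]],
    [[0,0,-0.9],[0,0,0]],
    [[0,0,-0.8],[0,0,0]],
    [[0,0,-0.4],[0,0,0]],
    [[0,0,0],[0,0,0]]
  ]
}}

```text
time: 5.48
tool_pos: [485.8, 26.7, 114.3]
tcp_rot: [-3.141, -0.001, 2.029]
contact_force: [-0.3, 0.3, 0.5]
grip_width: 27.6
finger_force: 0.0
```

```bash
cat > e.py <<'E'
from h import *
# arc moves: pivot, from 116.4 to 196.5 (+3 overdrive), 10 steps
p=np.array([514,-30.])
o=get_obs();cur=o['tool_pos'][:2];print(o['tool_pos'],o['tcp_rot'],o['contact_force'])
rows=[];n=11
for a in np.linspace(116.4,199,n+1)[1:]:
    r=np.radians(a);t=p+64*np.array([np.cos(r),np.sin(r)]);print(np.round((t-cur)/30,2),round(82.6/n/8,2));cur=t
E
python3 e.py
```

```text
[485.79441622  26.73065435 114.34648448] [-3.14059186e+00 -6.53536349e-04  2.02892548e+00] [-0.26283675  0.27908574  0.48011294]
[-0.25 -0.12] 0.94
[-0.22 -0.17] 0.94
[-0.2 -0.2] 0.94
[-0.17 -0.22] 0.94
[-0.14 -0.24] 0.94
[-0.11 -0.26] 0.94
[-0.07 -0.27] 0.94
[-0.04 -0.28] 0.94
[ 0.   -0.28] 0.94
[ 0.04 -0.28] 0.94
[ 0.07 -0.27] 0.94
```

Emit:
{"method": "play_rows", "body": {
  "rows": [
    [[-0.25,-0.12,0],[0,0,0.94]],
    [[-0.22,-0.17,0],[0,0,0.94]],
    [[-0.2,-0.2,0],[0,0,0.94]],
    [[-0.17,-0.22,0],[0,0,0.94]],
    [[-0.14,-0.24,0],[0,0,0.94]],
    [[-0.11,-0.26,0],[0,0,0.94]],
    [[-0.07,-0.27,0],[0,0,0.94]],
    [[-0.04,-0.28,0],[0,0,0.94]],
    [[0,-0.28,0],[0,0,0.94]],
    [[0.04,-0.28,0],[0,0,0.94]],
    [[0.07,-0.27,0],[0,0,0.5]],
    [[0,0,0],[0,0,0]]
  ]
}}

```text
time: 6.98
tool_pos: [454.0, -51.4, 115.7]
tcp_rot: [-3.141, 0.002, -2.873]
contact_force: [1.3, -0.2, -0.4]
grip_width: 27.8
finger_force: 0.0
```

Emit:
{"method": "play_rows", "body": {
  "rows": [
    [[0,0,0],[0,0,0]],
    [[0,0,0],[0,0,0]],
    [[0,0,0],[0,0,0]],
    [[0,0,0],[0,0,0]]
  ],
  "hand": -1
}}

```text
time: 7.48
tool_pos: [452.6, -48.5, 114.9]
tcp_rot: [3.138, -0.0, -2.872]
contact_force: [-1.4, 13.0, 5.0]
grip_width: 11.6
finger_force: 29.8
```

```bash
python3 c.py
```

```text
7.475 [452.598 -48.469 114.92 ] [ 3.138 -0.    -2.872] [-0.278  0.372  1.881  0.004  0.891 -2.12 ] 11.614149830771934 [-1.375 12.977  4.967]
cam [374.301 -70.372 258.507]
lever_pivot 0.83 [330.4, 283.1] [511.289 -29.236  92.   ]
lever_grip 0.92 [263.3, 282.7] [448.693 -47.404 118.   ]
lid_edge 0.8 [269.9, 280.2] [469.589 -42.773  88.   ]
lever 0.86 ((440.8274841308594, -51.20953369140625), (38.499874114990234, 12.25494384765625), 16.9069881439209) [420.628 -50.945 424.192 -62.67  461.027 -51.474 457.463 -39.749] [421.655 -61.084] [459.974 -41.169]
lid 0.68 ((482.36676025390625, 72.68289947509766), (30.26027488708496, 41.864158630371094), 15.215103149414062) [462.273  88.91  473.26   48.514 502.46   56.455 491.473  96.852] [462.801  49.504] [499.629  96.275]
case 0.73 ((453.60601806640625, -46.2103271484375), (45.416568756103516, 252.98486328125), 15.24863338470459) [ 398.429   69.856  464.966 -174.222  508.783 -162.277  442.246   81.801] [ 416.308 -162.849] [508.061  81.378]
```

View pics/w1.png

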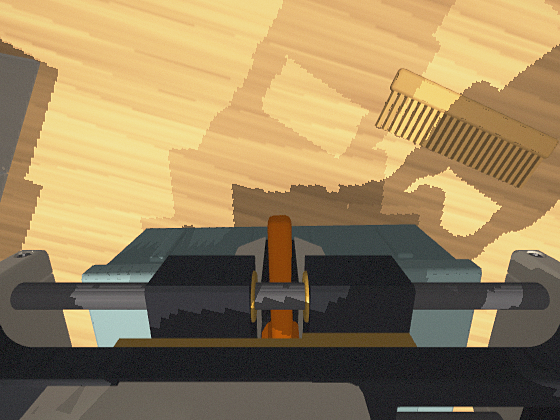

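The lever is at its open stop: the bar is at 196.8°, the grip force holds and there is a 13 N stop reaction. Next I work out the lid arc.

```bash
cat > f.py <<'E'
from h import *
a=np.radians(16.5);e=np.array([np.cos(a),np.sin(a),0]);z=np.array([0,0,1.]);cy=np.array([-np.sin(a),np.cos(a),0])
r,h=211,31;N=30
def tcp(th,ti):
    g=r*(-np.cos(th)*e+np.sin(th)*z)+h*(np.sin(th)*e+np.cos(th)*z)
    return g+5*(np.sin(ti)*e-np.cos(ti)*z)
T=np.linspace(0,1.77,N+1);ti=np.radians(np.clip(np.arange(N+1)*1.2,0,24))
P=[tcp(x,t) for x,t in zip(T,ti)]
print('unit rot',np.round(-cy*1.2/8,3))
for i in range(N): print(i+1,np.round((P[i+1]-P[i])/30,2).tolist())
print(np.array([655,11.7,87])+P[-1])
E
python3 f.py
```

```text
unit rot [ 0.043 -0.144 -0.   ]
1 [0.07, 0.02, 0.41]
2 [0.1, 0.03, 0.41]
3 [0.12, 0.04, 0.4]
4 [0.14, 0.04, 0.39]
5 [0.16, 0.05, 0.38]
6 [0.19, 0.05, 0.37]
7 [0.21, 0.06, 0.36]
8 [0.23, 0.07, 0.35]
9 [0.25, 0.07, 0.34]
10 [0.26, 0.08, 0.32]
11 [0.28, 0.08, 0.3]
12 [0.3, 0.09, 0.29]
13 [0.31, 0.09, 0.27]
14 [0.33, 0.1, 0.25]
15 [0.34, 0.1, 0.23]
16 [0.35, 0.1, 0.21]
17 [0.36, 0.11, 0.18]
18 [0.37, 0.11, 0.16]
19 [0.38, 0.11, 0.14]
20 [0.39, 0.12, 0.12]
21 [0.39, 0.12, 0.09]
22 [0.4, 0.12, 0.07]
23 [0.4, 0.12, 0.04]
24 [0.4, 0.12, 0.02]
25 [0.4, 0.12, -0.01]
26 [0.4, 0.12, -0.03]
27 [0.4, 0.12, -0.06]
28 [0.39, 0.12, -0.08]
29 [0.39, 0.12, -0.11]
30 [0.38, 0.11, -0.13]
[726.1206281   32.76688981 283.12508322]
```

Emit:
{"method": "play_rows", "body": {
  "rows": [
    [[0.07,0.02,0.41],[0.043,-0.144,0]],
    [[0.1,0.03,0.41],[0.043,-0.144,0]],
    [[0.12,0.04,0.4],[0.043,-0.144,0]],
    [[0.14,0.04,0.39],[0.043,-0.144,0]],
    [[0.16,0.05,0.38],[0.043,-0.144,0]],
    [[0.19,0.05,0.37],[0.043,-0.144,0]]
  ]
}}

```text
time: 8.62
tool_pos: [474.3, -41.8, 184.3]
tcp_rot: [3.133, 0.121, -2.872]
contact_force: [-3.3, 7.4, -4.6]
grip_width: 11.8
finger_force: 30.0
```

Emit:
{"method": "play_rows", "body": {
  "rows": [
    [[0.21,0.06,0.36],[0.043,-0.144,0]],
    [[0.23,0.07,0.35],[0.043,-0.144,0]],
    [[0.25,0.07,0.34],[0.043,-0.144,0]],
    [[0.26,0.08,0.32],[0.043,-0.144,0]],
    [[0.28,0.08,0.3],[0.043,-0.144,0]],
    [[0.3,0.09,0.29],[0.043,-0.144,0]],
    [[0.31,0.09,0.27],[0.043,-0.144,0]],
    [[0.33,0.1,0.25],[0.043,-0.144,0]],
    [[0.34,0.1,0.23],[0.043,-0.144,0]],
    [[0.35,0.1,0.21],[0.043,-0.144,0]]
  ]
}}

```text
time: 9.88
tool_pos: [560.2, -16.7, 271.6]
tcp_rot: [3.129, 0.33, -2.873]
contact_force: [-5.9, 5.3, -1.1]
grip_width: 11.8
finger_force: 30.0
```

Emit:
{"method": "play_rows", "body": {
  "rows": [
    [[0.36,0.11,0.18],[0.043,-0.144,0]],
    [[0.37,0.11,0.16],[0.043,-0.144,0]],
    [[0.38,0.11,0.14],[0.043,-0.144,0]],
    [[0.39,0.12,0.12],[0.043,-0.144,0]],
    [[0.39,0.12,0.09],[0,0,0]],
    [[0.4,0.12,0.07],[0,0,0]]
  ]
}}

```text
time: 10.62
tool_pos: [629.9, 3.6, 295.6]
tcp_rot: [3.129, 0.416, -2.874]
contact_force: [-6.8, 3.6, 3.4]
grip_width: 11.7
finger_force: 30.0
```

Emit:
{"method": "play_rows", "body": {
  "rows": [
    [[0.4,0.12,0.04],[0,0,0]],
    [[0.4,0.12,0.02],[0,0,0]],
    [[0.4,0.12,-0.01],[0,0,0]],
    [[0.4,0.12,-0.03],[0,0,0]],
    [[0.4,0.12,-0.06],[0,0,0]],
    [[0.39,0.12,-0.08],[0,0,0]],
    [[0.39,0.12,-0.11],[0,0,0]],
    [[0.38,0.11,-0.13],[0,0,0]],
    [[0,0,0],[0,0,0]],
    [[0,0,0],[0,0,0]],
    [[0,0,0],[0,0,0]]
  ]
}}

```text
time: 12.0
tool_pos: [727.7, 32.2, 288.8]
tcp_rot: [3.133, 0.427, -2.873]
contact_force: [1.9, 5.3, 8.4]
grip_width: 11.5
finger_force: 30.0
```

```bash
cat > g.py <<'E'
from h import *
print(get_obs()['joint_positions'])
c=snap('scene');save(c,'s2.png')
print(tri.__name__)
E
python3 g.py
```

```text
[-0.13256114  0.48198749  1.247546    0.19982848  1.0271523  -2.04390558]
tri
```

View pics/s2.png

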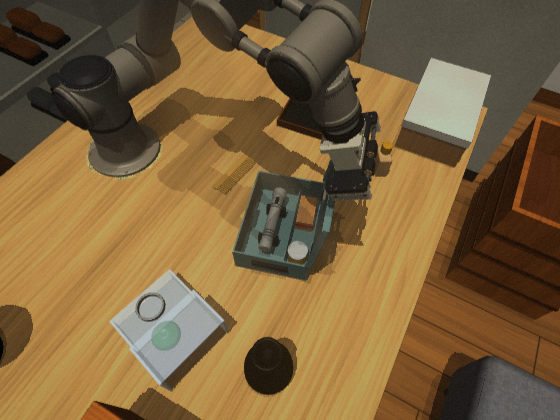

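The lid is past upright. The flashlight sits in the front bay, with the tin and box still in the rear bay. I'll release the lever and retreat upward, back towards the robot.

Emit:
{"method": "play_rows", "body": {
  "rows": [
    [[0,0,0],[0,0,0]],
    [[0,0,0],[0,0,0]],
    [[0,0,0],[0,0,0]],
    [[0,0,0],[0,0,0]],
    [[-0.25,-0.08,0.6],[0,0,0]],
    [[-0.3,-0.09,0.7],[0,0,0]],
    [[-0.3,-0.09,0.7],[0,0,0]],
    [[-0.3,-0.09,0.7],[0,0,0]],
    [[-0.3,-0.09,0.7],[0,0,0]]
  ],
  "hand": -0.4
}}

```text
time: 13.18
tool_pos: [681.8, 16.8, 389.6]
tcp_rot: [3.133, 0.421, -2.874]
contact_force: [0.5, -0.4, -0.2]
grip_width: 27.5
finger_force: 0.0
```

Emit:
{"method": "play_rows", "body": {
  "rows": [
    [[-0.6,-0.15,0],[-0.284,0.959,0]],
    [[-0.6,-0.15,0],[-0.284,0.959,0]],
    [[-0.6,-0.15,0],[-0.284,0.959,0]],
    [[-0.6,-0.15,0],[0,0,-1]],
    [[-0.6,-0.15,-0.2],[0,0,-1]],
    [[-0.6,-0.15,-0.4],[0,0,-1]],
    [[-0.6,-0.2,-0.4],[0,0,-1]],
    [[-0.47,-0.2,-0.4],[0,0,-1]],
    [[0,0,-0.6],[0,0,-1]],
    [[0,0,-0.6],[0,0,-1]],
    [[0,0,0],[0,0,-1]],
    [[0,0,0],[0,0,-1]]
  ],
  "hand": 0
}}

```text
time: 14.68
tool_pos: [542.3, -22.1, 310.5]
tcp_rot: [3.139, 0.002, 2.149]
contact_force: [-0.6, 0.4, -0.1]
grip_width: 45.8
finger_force: 0.0
```

Emit:
{"method": "play_rows", "body": {
  "rows": [
    [[0,0,0],[0,0,-1]],
    [[0,0,0],[0,0,-1]],
    [[0,0,0],[0,0,-1]],
    [[0,0,0],[0,0,0]],
    [[0,0,0],[0,0,0]]
  ]
}}

```text
time: 15.3
tool_pos: [542.4, -22.0, 309.9]
tcp_rot: [3.14, 0.001, 1.738]
contact_force: [-0.8, 0.0, -0.3]
grip_width: 46.3
finger_force: 0.0
```

```bash
cat > i.py <<'E'
from h import *
np.set_printoptions(precision=3,suppress=True)
cs={n:snap(n) for n in('wrist','top','scene')}
o=cs['wrist']['obs'];print(o['time'],o['tool_pos'],o['tcp_rot'],o['joint_positions'],o['grip_width'])
ob=[]
for n in cs:
    for r in pinpoint('flashlight',n)[:1]:
        print(n,r['p'],r['at'],onz(cs[n],r['at'],46))
    for q,z in(('lever_grip',290),('lid_edge',276),('battery_box',5),('candle_tin',5)):
        for r in pinpoint(q,n)[:1]: print(q,n,round(r['p'],2),r['at'],onz(cs[n],r['at'],z))
    r=trace('flashlight',n)
    if r:
        k=max(cv2.findContours(r[0]['mask'].astype(np.uint8),0,2)[0],key=cv2.contourArea)[:,0,:]
        P=np.array([onz(cs[n],(v,u),46)[:2] for u,v in k],np.float32);print('  mask',cv2.minAreaRect(P))
save(cs['wrist'],'w3.png')
E
python3 i.py
```

```text
15.3 [542.393 -22.001 309.887] [3.14  0.001 1.738] [-0.182  0.331  1.349 -0.     1.459 -0.349] 46.274277219115504
wrist 0.62 [165.0, 275.4] [536.209 -15.5    46.   ]
lever_grip wrist 0.5 [342.4, 208.5] [506.785 -97.279 290.   ]
lid_edge wrist 0.72 [215.2, 497.3] [675.469  18.137 276.   ]
battery_box wrist 0.61 [120.2, 329.5] [603.678  54.664   5.   ]
candle_tin wrist 0.93 [200.0, 335.9] [639.719 -61.957   5.   ]
  mask ((538.044189453125, -18.473861694335938), (36.84978485107422, 187.3732147216797), 16.427942276000977)
top 0.56 [216.1, 283.5] [537.662  -9.998  46.   ]
battery_box top 0.49 [200.5, 260.3] [595.914  60.322   5.   ]
  mask ((521.1596069335938, 32.107051849365234), (35.25859451293945, 70.40003204345703), 11.408927917480469)
scene 0.55 [218.6, 272.0] [536.971 -16.577  46.   ]
lever_grip scene 0.58 [173.2, 354.4] [704.711  37.096 290.   ]
lid_edge scene 0.73 [175.0, 337.8] [674.068  26.642 276.   ]
battery_box scene 0.93 [214.5, 306.9] [602.722  62.854   5.   ]
candle_tin scene 0.86 [257.4, 297.0] [639.008 -65.576   5.   ]
  mask ((537.3609008789062, -14.206878662109375), (38.267147064208984, 196.84320068359375), 16.898176193237305)
```

View pics/w3.png

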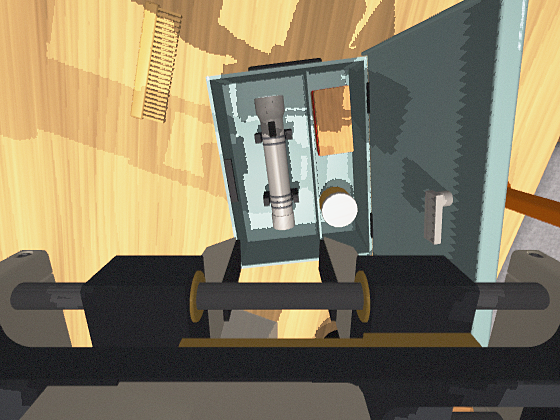

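The flashlight lies in its cradles at about (538.5, -18.6), axis at 106.4°. The lever stands perpendicular to the lid edge, so it is open. I'll align and descend.

Emit:
{"method": "play_rows", "body": {
  "rows": [
    [[-0.11,0.11,0],[0,0,0.85]],
    [[0,0,-0.8],[0,0,0]],
    [[0,0,-1],[0,0,0]],
    [[0,0,-1],[0,0,0]],
    [[0,0,-1],[0,0,0]],
    [[0,0,-1],[0,0,0]],
    [[0,0,-1],[0,0,0]],
    [[0,0,-0.7],[0,0,0]],
    [[0,0,-0.3],[0,0,0]],
    [[0,0,0],[0,0,0]]
  ]
}}

```text
time: 17.6
tool_pos: [539.1, -18.6, 105.0]
tcp_rot: [3.141, 0.001, 1.854]
contact_force: [-0.3, 0.4, -0.0]
grip_width: 45.9
finger_force: 0.0
```

```bash
sed -i "s/w3.png/w4.png/" i.py; python3 i.py | grep -v lid
```

```text
17.6 [539.116 -18.58  105.029] [3.141 0.001 1.854] [-0.176  0.513  1.665 -0.     0.963 -0.46 ] 45.89209940583177
wrist 0.61 [220.6, 278.0] [537.054 -14.723  46.   ]
battery_box wrist 0.82 [151.6, 380.5] [604.508  50.905   5.   ]
  mask ((531.6705932617188, 3.87548828125), (38.71177291870117, 142.40481567382812), 16.21763038635254)
top 0.59 [217.9, 282.9] [532.238  -8.019  46.   ]
lever_grip top 0.76 [134.1, 266.3] [709.972  29.769 290.   ]
battery_box top 0.61 [196.8, 261.6] [607.577  55.986   5.   ]
candle_tin top 0.61 [166.1, 180.2] [714.987 311.708   5.   ]
  mask ((534.4227294921875, 23.195636749267578), (27.068096160888672, 15.22729206085205), 88.24297332763672)
scene 0.83 [216.5, 271.8] [533.324 -11.253  46.   ]
lever_grip scene 0.8 [176.0, 354.6] [707.889  30.662 290.   ]
battery_box scene 0.96 [216.4, 306.4] [604.289  56.696   5.   ]
candle_tin scene 0.79 [254.0, 297.8] [636.344 -56.005   5.   ]
  mask ((545.3888549804688, -43.771278381347656), (34.551265716552734, 137.98133850097656), 17.91081428527832)
```

View pics/w4.png

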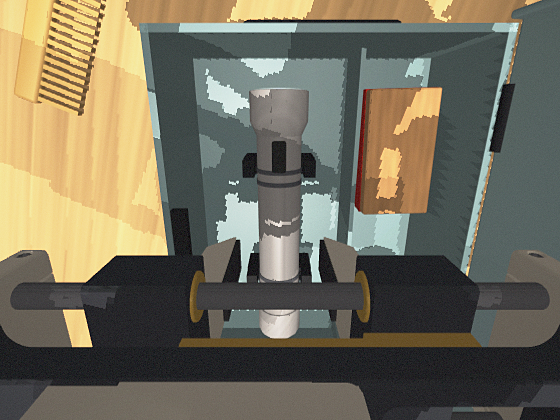

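Emit:
{"method": "play_rows", "body": {
  "rows": [
    [[-0.03,0.08,-0.6],[0,0,0]],
    [[0,0,-0.6],[0,0,0]],
    [[0,0,-0.5],[0,0,0]],
    [[0,0,-0.23],[0,0,0]],
    [[0,0,0],[0,0,0]],
    [[0,0,0],[0,0,0]]
  ]
}}

```text
time: 19.4
tool_pos: [538.7, -16.3, 47.8]
tcp_rot: [3.14, 0.001, 1.854]
contact_force: [0.7, 0.1, -0.6]
grip_width: 46.1
finger_force: 0.0
```

Emit:
{"method": "play_rows", "body": {
  "rows": [
    [[0,0,0],[0,0,0]],
    [[0,0,0],[0,0,0]],
    [[0,0,0],[0,0,0]],
    [[0,0,0],[0,0,0]],
    [[0,0,0],[0,0,0]]
  ],
  "hand": -1
}}

```text
time: 20.02
tool_pos: [538.4, -16.2, 47.5]
tcp_rot: [3.14, 0.001, 1.854]
contact_force: [-0.8, 0.2, 3.5]
grip_width: 29.0
finger_force: 30.0
```

Emit:
{"method": "play_rows", "body": {
  "rows": [
    [[0,0,0.2],[0,0,0]],
    [[0,0,0.5],[0,0,0]],
    [[0,0,0.7],[0,0,0]],
    [[0,0,0.8],[0,0,0]],
    [[0,0,0.8],[0,0,0]],
    [[0,0,0.8],[0,0,0]],
    [[0,0,0.8],[0,0,0]],
    [[0,0,0.4],[0,0,0]]
  ]
}}

```text
time: 21.02
tool_pos: [538.6, -16.2, 199.2]
tcp_rot: [3.138, 0.002, 1.854]
contact_force: [0.1, 0.9, -2.0]
grip_width: 29.3
finger_force: 30.0
```

Emit:
{"method": "play_rows", "body": {
  "rows": [
    [[-0.1,0.4,0.2],[0,0,0.3]],
    [[-0.15,0.8,0],[0,0,0.6]],
    [[-0.15,0.9,0],[0,0,0.8]],
    [[-0.15,0.9,0],[0,0,0.8]],
    [[-0.15,0.9,0],[0,0,0.8]],
    [[-0.15,0.9,0],[0,0,0.8]],
    [[-0.15,0.9,0],[0,0,0.8]],
    [[-0.15,0.9,0],[0,0,0.8]],
    [[-0.15,0.9,0],[0,0,0.8]],
    [[-0.15,0.9,0],[0,0,0.8]],
    [[-0.15,0.9,0],[0,0,0.8]],
    [[-0.15,0.9,0],[0,0,0.8]]
  ]
}}

```text
time: 22.52
tool_pos: [484.4, 291.1, 202.4]
tcp_rot: [3.141, -0.001, 3.103]
contact_force: [0.2, 0.6, -1.2]
grip_width: 28.9
finger_force: 30.0
```

Emit:
{"method": "play_rows", "body": {
  "rows": [
    [[-0.15,0.9,0],[0,0,0.7]],
    [[-0.15,0.9,0],[0,0,0.28]],
    [[-0.15,0.7,0],[0,0,0]],
    [[0,0.4,0],[0,0,0]],
    [[0,0,0],[0,0,0]],
    [[0,0,0],[0,0,0]]
  ]
}}

```text
time: 23.28
tool_pos: [472.4, 376.1, 203.1]
tcp_rot: [3.141, 0.0, -3.05]
contact_force: [0.5, 0.0, -1.3]
grip_width: 29.4
finger_force: 30.0
```

```bash
cat > j.py <<'E'
from h import *
np.set_printoptions(precision=3,suppress=True)
cs={n:snap(n) for n in('wrist','top','scene')}
o=cs['wrist']['obs'];print(o['time'],o['tool_pos'],o['tcp_rot'],o['grip_width'],o['finger_force'])
for n in cs:
    for q,z in(('tray',0),('flashlight',o['tool_pos'][2])):
        for r in pinpoint(q,n)[:1]: print(q,n,round(r['p'],2),r['at'],onz(cs[n],r['at'],z))
        r=trace(q,n)
        if r:
            k=max(cv2.findContours(r[0]['mask'].astype(np.uint8),0,2)[0],key=cv2.contourArea)[:,0,:]
            P=np.array([onz(cs[n],(v,u),z if z else 28)[:2] for u,v in k],np.float32);print('  mask',cv2.minAreaRect(P))
save(cs['wrist'],'w5.png')
E
python3 j.py
```

```text
23.275 [472.383 376.107 203.083] [ 3.141  0.    -3.05 ] 29.409717798875274 29.999713003635406
tray wrist 0.58 [180.2, 297.9] [470.369 398.564   0.   ]
  mask ((453.0685729980469, 395.54339599609375), (202.40716552734375, 130.58291625976562), 5.965085506439209)
flashlight wrist 0.75 [266.1, 280.1] [472.156 376.825 203.083]
  mask ((431.9198303222656, 372.9996337890625), (101.7633056640625, 38.23401641845703), 5.25478982925415)
tray top 0.93 [245.2, 150.8] [466.824 401.674   0.   ]
  mask ((473.02862548828125, 368.3385009765625), (244.10806274414062, 88.59859466552734), 5.339685916900635)
flashlight top 0.4 [135.3, 267.9] [737.581  27.4   203.083]
  mask ((544.3567504882812, 380.78106689453125), (41.89565658569336, 34.84318161010742), 1.270019292831421)
tray scene 0.74 [123.8, 316.8] [472.693 392.174   0.   ]
  mask ((475.45648193359375, 384.2486572265625), (246.44631958007812, 157.170166015625), 4.971673965454102)
flashlight scene 0.73 [76.0, 319.9] [471.187 375.443 203.083]
  mask ((524.970947265625, 378.15179443359375), (81.2784652709961, 50.90131378173828), 6.531673431396484)
```

View pics/w5.png

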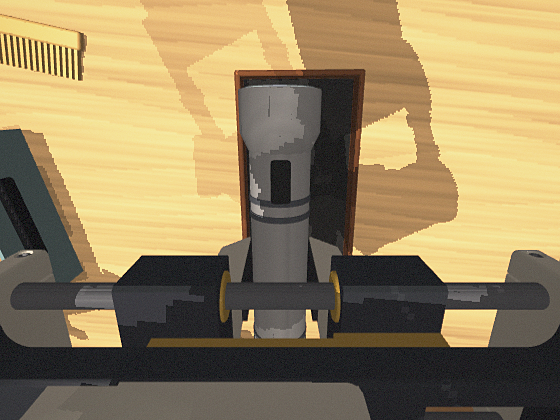

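The flashlight is held level and the tray is directly below, slightly to the +y side, centred at about (471, 397). I'll shift and lower.

Emit:
{"method": "play_rows", "body": {
  "rows": [
    [[0,0.35,0],[0,0,0.05]],
    [[-0.03,0.35,-0.5],[0,0,0]],
    [[0,0,-0.9],[0,0,0]],
    [[0,0,-0.9],[0,0,0]],
    [[0,0,-0.9],[0,0,0]],
    [[0,0,-0.9],[0,0,0]],
    [[0,0,-0.8],[0,0,0]],
    [[0,0,-0.4],[0,0,0]],
    [[0,0,-0.2],[0,0,0]],
    [[0,0,0],[0,0,0]],
    [[0,0,0],[0,0,0]]
  ]
}}

```text
time: 25.4
tool_pos: [471.8, 398.2, 39.1]
tcp_rot: [3.14, 0.002, -3.042]
contact_force: [-0.1, 0.1, -1.6]
grip_width: 29.3
finger_force: 30.0
```

Emit:
{"method": "play_rows", "body": {
  "rows": [
    [[0,0,-0.1],[0,0,0]],
    [[0,0,-0.1],[0,0,0]],
    [[0,0,-0.1],[0,0,0]],
    [[0,0,0],[0,0,0]]
  ]
}}

```text
time: 25.9
tool_pos: [471.2, 397.7, 28.9]
tcp_rot: [3.141, 0.0, -3.042]
contact_force: [0.9, 0.0, -1.2]
grip_width: 29.3
finger_force: 30.0
```

Emit:
{"method": "play_rows", "body": {
  "rows": [
    [[0,0,-0.05],[0,0,0]],
    [[0,0,0],[0,0,0]],
    [[0,0,-0.04],[0,0,0]],
    [[0,0,0],[0,0,0]],
    [[0,0,0],[0,0,0]]
  ]
}}

```text
time: 26.52
tool_pos: [471.3, 397.8, 26.6]
tcp_rot: [3.141, 0.001, -3.042]
contact_force: [-0.2, -0.5, -1.6]
grip_width: 29.1
finger_force: 30.0
```

Emit:
{"method": "play_rows", "body": {
  "rows": [
    [[0,0,-0.04],[0,0,0]],
    [[0,0,0],[0,0,0]],
    [[0,0,0],[0,0,0]]
  ]
}}

```text
time: 26.9
tool_pos: [471.5, 397.9, 25.5]
tcp_rot: [3.14, 0.001, -3.042]
contact_force: [0.4, -0.7, -0.5]
grip_width: 29.0
finger_force: 30.0
```

Emit:
{"method": "play_rows", "body": {
  "rows": [
    [[0,0,-0.04],[0,0,0]],
    [[0,0,0],[0,0,0]],
    [[0,0,0],[0,0,0]]
  ]
}}

```text
time: 27.28
tool_pos: [471.6, 397.9, 25.3]
tcp_rot: [3.14, 0.002, -3.042]
contact_force: [-2.4, -1.7, 7.4]
grip_width: 29.1
finger_force: 30.0
```

Contact. I'll release and retreat.

Emit:
{"method": "play_rows", "body": {
  "rows": [
    [[0,0,0],[0,0,0]],
    [[0,0,0],[0,0,0]],
    [[0,0,0],[0,0,0]],
    [[0,0,0],[0,0,0]],
    [[0,0,0.3],[0,0,0]],
    [[0,0,0.6],[0,0,0]],
    [[0,0,1],[0,0,0]],
    [[0,0,1],[0,0,0]],
    [[0,0,1],[0,0,0]],
    [[0,0,1],[0,0,0]],
    [[0,0,0],[0,0,0]]
  ],
  "hand": 0
}}

```text
time: 28.65
tool_pos: [472.6, 398.7, 175.3]
tcp_rot: [3.137, 0.007, -3.042]
contact_force: [0.3, 0.9, -0.1]
grip_width: 45.8
finger_force: 0.0
```

Emit:
{"method": "play_rows", "body": {
  "rows": [
    [[-0.5,0.9,0.4],[0,0,0]],
    [[-0.8,0.9,0.4],[0,0,0]],
    [[-0.8,0.9,0.4],[0,0,0]],
    [[-0.8,0.5,0.4],[0,0,0]],
    [[-0.8,0.5,0],[0,0,0]],
    [[0,0,0],[0,0,0]]
  ]
}}

```text
time: 29.4
tool_pos: [358.5, 509.5, 218.9]
tcp_rot: [3.141, -0.0, -3.04]
contact_force: [-0.6, -1.0, 0.2]
grip_width: 45.7
finger_force: 0.0
```

```bash
cat > k.py <<'E'
from h import *
np.set_printoptions(precision=1,suppress=True)
cs={n:snap(n) for n in('wrist','top','scene')};o=get_obs();print(o['time'],o['tool_pos'],o['contact_force'])
for n in cs:
    for q,z in(('tray',0),('flashlight',24),('lever_grip',290),('lid_edge',276)):
        for r in pinpoint(q,n)[:1]: print(q,n,round(r['p'],2),r['at'],onz(cs[n],r['at'],z))
        if q in('tray','flashlight'):
            r=trace(q,n)
            if r:
                k=max(cv2.findContours(r[0]['mask'].astype(np.uint8),0,2)[0],key=cv2.contourArea)[:,0,:]
                P=np.array([onz(cs[n],(v,u),z or 28)[:2] for u,v in k],np.float32);print('  mask',cv2.minAreaRect(P))
cv2.imwrite('pics/end.png',np.hstack([cs['scene']['frame'][60:300,160:480],cs['top']['frame'][90:330,80:400]])[:,:,::-1])
E
python3 k.py
```

```text
29.55 [360.8 508.2 218.7] [-0.6 -0.2  0.8]
tray wrist 0.87 [250.9, 187.2] [471.1 397.4   0. ]
  mask ((404.4736633300781, 393.4508972167969), (113.70414733886719, 133.8068389892578), 5.792221546173096)
flashlight wrist 0.82 [260.7, 185.8] [472.2 402.6  24. ]
  mask ((420.4141540527344, 396.0105285644531), (85.59992218017578, 40.13909912109375), 5.8094801902771)
tray top 0.93 [246.8, 149.5] [462.  405.6   0. ]
  mask ((468.90814208984375, 393.6533508300781), (239.8540802001953, 134.38209533691406), 6.591755390167236)
flashlight top 0.82 [247.3, 147.4] [458.2 405.   24. ]
  mask ((470.27618408203125, 398.95318603515625), (183.7523193359375, 37.37948226928711), 4.570220470428467)
lever_grip top 0.79 [135.7, 267.5] [705.6  26.8 290. ]
lid_edge top 0.67 [147.6, 266.7] [678.8  30.  276. ]
tray scene 0.66 [192.1, 332.1] [631.3 169.2   0. ]
  mask ((474.03302001953125, 385.1567687988281), (243.43150329589844, 152.4524383544922), 5.9234089851379395)
flashlight scene 0.77 [114.5, 316.8] [462.9 407.4  24. ]
  mask ((469.8557434082031, 399.7020568847656), (188.916015625, 52.426063537597656), 3.801847457885742)
lever_grip scene 0.91 [174.9, 356.0] [709.3  34.7 290. ]
lid_edge scene 0.57 [176.7, 336.6] [673.7  21.4 276. ]
```

View pics/end.png

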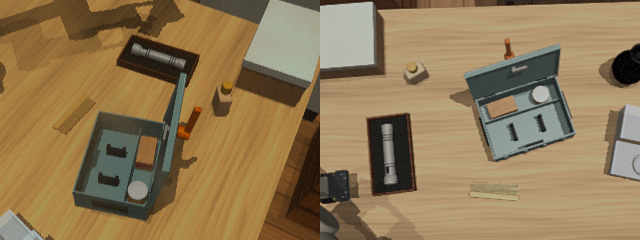

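The flashlight lies in the tray and nothing else has moved. I'll check the lid angle more carefully before handing in.

```bash
cat > l.py <<'E'
from h import *
np.set_printoptions(precision=2,suppress=True)
a=np.radians(16.5);e=np.array([np.cos(a),np.sin(a),0]);cy=np.array([-np.sin(a),np.cos(a),0]);H=np.array([655,11.7,87])
cs={n:snap(n) for n in('top','scene')}
for q in('lever_grip','lid_edge'):
    P=tri([(cs[n],pinpoint(q,n)[0]['at']) for n in cs])-H;print(q,P@e,P@cy,P[2],'dir',np.pi-np.arctan2(P[2],P@e))
# predicted pixels of lid front corners and lever tip for several angles
for th in(1.6,1.7,1.77,1.83):
    u=-np.cos(th)*e+np.sin(th)*[0,0,1];n=np.sin(th)*e+np.cos(th)*np.array([0,0,1])
    pts=[H+192*u+5*n+129*cy,H+192*u+5*n-129*cy,H+239*u+31*n]
    print(th,*[proj(cs[k],pts).ravel() for k in cs])
im=cv2.resize(cs['top']['frame'][110:200,220:360],None,fx=5,fy=5,interpolation=cv2.INTER_CUBIC);cv2.imwrite('pics/lid.png',im[:,:,::-1])
E
python3 l.py
```

```text
lever_grip 56.72528153426378 -4.69136954599068 209.30357118454833 dir 1.835457844378771
lid_edge 21.211261374082692 1.439669088147907 199.00669770271446 dir 1.6769810993811023Traceback (most recent call last):
  File "l.py", line 9, in <module>
    u=-np.cos(th)*e+np.sin(th)*[0,0,1];n=np.sin(th)*e+np.cos(th)*np.array([0,0,1])
                    ~~~~~~~~~~^~~~~~~~
TypeError: can't multiply sequence by non-int of type 'numpy.float64'
```

```bash
sed -i 's/\*\[0,0,1\]/*np.array([0,0,1])/' l.py; python3 l.py
```

```text
lever_grip 56.04473093467828 2.024150659303624 200.55294448095748 dir 1.8432959162760627
lid_edge 19.906763338908608 2.220211282763417 204.11847054363324 dir 1.6680144199001397
1.6 [224.4  167.64 320.7  136.95 269.01 136.35] [340.02 131.73 321.8  229.78 348.24 164.96]
1.7 [222.3  160.96 318.19 130.48 266.12 128.39] [348.3  133.76 331.63 232.24 359.73 168.62]
1.77 [220.92 156.51 316.43 126.19 264.18 123.22] [353.94 135.51 338.36 234.22 367.43 171.58]
1.83 [219.81 152.86 314.94 122.71 262.6  119.09] [358.63 137.22 343.96 236.08 373.74 174.34]
```

View pics/lid.png

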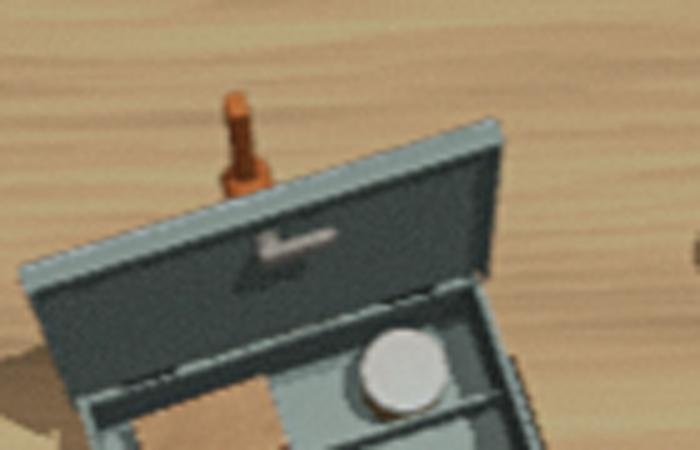

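The lever is at open, but the pictures put the lid at about 1.66–1.69 rad. That margin over 1.6 is thin, so I'll nudge the lid further back with closed, forward-tilted fingertips.

Emit:
{"method": "play_rows", "body": {
  "rows": [
    [[0.37,-0.97,0.4],[0,0,0.13]],
    [[0.37,-0.97,0.4],[0,0,0.13]],
    [[0.37,-0.97,0.4],[0,0,0.13]],
    [[0.37,-0.97,0.4],[0,0,0.13]],
    [[0.37,-0.97,0.4],[0,0,0.13]],
    [[0.37,-0.97,0.4],[0,0,0.13]],
    [[0.37,-0.97,0.4],[0,0,0.13]],
    [[0.37,-0.97,0.4],[0,0,0.13]],
    [[0.37,-0.97,0.4],[0,0,0.13]],
    [[0.37,-0.97,0.1],[0,0,0.13]],
    [[0.37,-0.97,0],[0,0,0]],
    [[0.37,-0.97,0],[0,0,0]]
  ],
  "hand": -1
}}

```text
time: 32.55
tool_pos: [493.8, 158.7, 330.3]
tcp_rot: [3.141, 0.001, -2.861]
contact_force: [0.1, -0.9, 0.1]
grip_width: 0.6
finger_force: 0.0
```

Emit:
{"method": "play_rows", "body": {
  "rows": [
    [[0.37,-0.97,0],[0.266,-0.9,0]],
    [[0.37,-0.97,0],[0.266,-0.9,0]],
    [[0.37,-0.97,0],[0.266,-0.9,0]],
    [[0.37,-0.97,0],[0.266,-0.9,0]],
    [[0.37,-0.97,0],[0.266,-0.9,0]],
    [[0.37,-0.97,0],[0.266,-0.9,0]],
    [[0,0,0],[0,0,0]],
    [[0,0,0],[0,0,0]]
  ]
}}

```text
time: 33.55
tool_pos: [558.5, -9.2, 330.1]
tcp_rot: [3.129, 0.766, -2.864]
contact_force: [0.4, -0.0, -0.2]
grip_width: 0.1
finger_force: 0.0
```

Emit:
{"method": "play_rows", "body": {
  "rows": [
    [[0,0,-0.7],[0,0,0]],
    [[0,0,-0.8],[0,0,0]],
    [[0.2,0.06,-0.67],[0,0,0]],
    [[0.6,0.18,0],[0,0,0]],
    [[0.6,0.18,0],[0,0,0]],
    [[0.6,0.18,0],[0,0,0]],
    [[0.6,0.18,0],[0,0,0]],
    [[0.3,0.09,0],[0,0,0]],
    [[0.2,0.06,0],[0,0,0]],
    [[0.2,0.06,0],[0,0,0]],
    [[0.15,0.04,0],[0,0,0]],
    [[0,0,0],[0,0,0]]
  ]
}}

```text
time: 35.05
tool_pos: [662.1, 21.4, 264.6]
tcp_rot: [3.13, 0.767, -2.863]
contact_force: [-1.5, 0.7, -0.5]
grip_width: 0.4
finger_force: 0.3
```

Emit:
{"method": "play_rows", "body": {
  "rows": [
    [[0.15,0.04,0],[0,0,0]],
    [[0.15,0.04,0],[0,0,0]],
    [[0.1,0.03,0],[0,0,0]],
    [[0,0,0],[0,0,0]]
  ]
}}

```text
time: 35.55
tool_pos: [674.4, 24.7, 264.8]
tcp_rot: [3.13, 0.768, -2.863]
contact_force: [-1.2, -0.1, 1.1]
grip_width: 0.8
finger_force: 0.3
```

```bash
python3 l.py|head -2
```

```text
lever_grip 79.11292016017086 1.834070044491689 198.9699002417713 dir 1.949242824350622
lid_edge 43.204722367532206 -3.9766868269793623 197.7026677226146 dir 1.7859477246209776
```

Both points put the lid at about 1.79 rad now. I'll withdraw and hand in.

Emit:
{"method": "play_rows", "body": {
  "rows": [
    [[-0.5,-0.15,0],[0,0,0]],
    [[-0.8,-0.24,0.1],[0,0,0]],
    [[-0.8,-0.24,0.6],[0,0,0]],
    [[-0.8,-0.24,0.8],[0,0,0]],
    [[-0.6,-0.2,0.8],[0,0,0]],
    [[0,0,0.5],[0,0,0]],
    [[0,0,0],[0,0,0]],
    [[0,0,0],[0,0,0]]
  ]
}}

```text
time: 36.85
tool_pos: [568.9, -7.1, 347.9]
tcp_rot: [3.129, 0.766, -2.863]
contact_force: [-0.6, 0.3, -1.1]
grip_width: 0.2
finger_force: 0.0
```

```bash
python3 l.py|head -2; python3 -c "
from plant import bot,get_obs
o=get_obs();print(o['time'],o['tool_pos'],o['contact_force']);print(bot.close_job())"
```

```text
lever_grip 79.24532945825115 -0.3373401100801594 200.12544193484894 dir 1.9478309082263003
lid_edge 42.330236436834696 -1.6180401076146804 207.55863491143225 dir 1.7719808311734548
37.15 [569.052632    -7.2219193  348.08752739] [ 0.1982797  -0.329931   -0.20026439]
the job is handed in; nothing more can be done
None
```

I handed the job in at 37 s: lever at its open stop, lid standing open at about 1.78 rad, flashlight flat in the tray, nothing else seen to move, arm clear; no verdict was returned.

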